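Long heat sink from the parts bin to the amplifier kit

ROBOT

A 6-joint arm with a two-finger parallel gripper is mounted at the origin on the work surface. World frame = base frame: x ahead of the robot, y to its left, z up, the work surface at z = 0. Lengths are in m, angles in rad, forces in N, time in s.
With the tool pointing down it reaches from about 0.35 to 0.875 m from the base axis. Payload 4.2 kg.
Tool frame: the origin (TCP) lies on the centre line of the jaws, within the pads' length; the fingertips stand 8 mm ahead of it and the grasp point (between the pads) lies 11 mm behind it; z points along the fingers, x is the direction in which the jaws open and shut, and the axes are right-handed (so a half turn about z gives the same grasp; the last joint's range is limited). The gripper opens to 87 mm and grips with 3 to 60 N. Pads are 19 mm wide; open, the fingers measure 117 mm over their backs; the gripper's body (75 mm by 190 mm) begins 51 mm behind the grasp point.
Start: joints at [1.532, 0.385, 0.008, 0, -1.194, -0.259], TCP at [0.183, 0.597, 0.231] pointing down, gripper open.
Joint ranges: [-3.14, 3.14], [-1.21, 2.06], [-1.07, 1.41], [-3.16, 2.05], [-2.99, -0.16], [-3.1, 3.1]. Speed limits (rad/s): [2.79, 2.79, 3.14, 3.14, 3.14, 3.14].

INTERFACE

Orientations are given as a unit quaternion [x, y, z, w].
In Python, from cell import bot gives the robot as it stands.
- The arm moves only by the tool play_rows, never from a script. Its argument "targets" is a list of rows, each a list of 2 entries, a list of its own where there are three numbers: the shift along the tool's x, y, z in m, then the turn, a rotation vector about the tool's x, y, z in degrees. A call has 1 to 12 rows; each row shifts and turns the commanded pose from where the row before left it, along the tool's axes as they then stand; what a row does not reach is not made up. A row lasts 1/12 s, in which the tool goes at most 41.7 mm and 7.16 degrees, less where a joint would pass 70% of its speed; a pose out of reach is approached as far as the arm can. A call with a gripper value outside its range is refused whole. "claw" is the finger opening in m, from 0 to 0.087, set as the call begins (left out, the last holds). The fingers move at their own pace and stop on an object; "grip_force" is the grip in N (left out, the last holds). Time passes only in rows, so rows that do not move let the fingers close. It gives the time, the measured TCP pose, the force and the opening at its end, in the units of the state.
- bot.observe(): the state, without advancing time (a new reading comes with each control period).
- bot.camera(name): name is "side" or "top"; returns (picture, depth): 420x560x3 uint8, red, green, blue; 420x560 float32, m along the optical axis (not along the pixel's ray), 0 where there is no reading.
- bot.get_calibration(name): a dict with "camera_matrix" (3x3 intrinsics, pixels), "position" and "orientation" of the camera in the world. Camera axes: x right, y up, looking along -z (the intrinsics and any distortion apply to the point x, -y, -z); pixel columns grow to the right and rows downward; lengths in m; the calibration is good to about 2 mm. A picture is of the moment at which its call begins. get_calibration takes no time and is no camera call.
- bot.close_job(): hands the job in, once; it reports no verdict.
The state is a dict: "time_s": time; "qpos": joint angles; "dq": joint speeds; "joint_efforts": joint torques, N m; "eef_pos": TCP position; "tool_rot": TCP orientation; "wrist_force": force on the tool from outside, world axes, zero at the start; "moment": the same for the moment, N m; "opening": finger opening in m.
Only numpy, scipy, OpenCV 4.12 (cv2) and the standard library are available. Lean on these libraries where they do the work, as an engineer would, in place of code of your own. Each camera call takes 0.05 s, during which the arm holds its last target. There are 200 camera calls.

TASK

An amplifier kit is being packed for the next person at the soldering table. Take the long finned heat sink out of the black parts bin and lay it in the empty bay of the white kit tray, fins up and lengthways along the bay, lowering it right down onto the bay floor before you let go. Leave the short heat sink in its place in the bin.

Things in the scene. Friction and masses are not known exactly. Their poses are not given: they have to be found in the camera images.
- long_sink_center (a point): Centre (half-way up, 15 mm above its underside) of the long heat sink, a loose bare-aluminium extrusion 80 mm long (its x axis), 36 mm wide (y), 30 mm high (z, up): a flat base with 5 upright fins running along its length. The two outer fins form its flat 80 x 30 mm sides, which can be gripped 36 mm apart; about 0.1 kg. It stands fins up on the floor of the parts bin, with at least 25 mm free beside the middle of its long sides.
- short_sink_center (a point): Centre of the short heat sink, to be left alone: the same aluminium profile (36 mm wide, 30 mm high, same axes) but only 40 mm long. It stands fins up in the same bin; which end of the bin it is at varies.
- bin: Black open parts bin, fixed to the table: outside 230 mm (x) by 350 mm (y), 45 mm high, walls and floor 5 mm thick; origin at the centre of its underside, on the table (z = 0). It also holds a small transformer, two capacitors, a potentiometer, a relay and a terminal block, all under 40 mm high, standing along its two long walls and in the corners.
- empty_bay (a point): Centre of the floor of the empty bay in the white kit tray, 5 mm above the table. The bay is 150 mm long (its x axis) and 97 mm wide (y) inside, z up; its walls (and the divider from the other bay, which holds a green circuit board, at +y) stand 20 mm above its floor. The tray is fixed to the table.
Not all that is in view belongs to the job. What is shaped like the part that bears long_sink_center but yellow is not meant.

How it is judged:
On the way, in this order (a step that is already met when the one before it is completed fails the run):
1. the long heat sink is lifted clear of the bin in the fingers (height (world z) of long_sink_center above 0.075 m and contact force between the fingers and long_sink above 0.3 N), for 0.1 s.
2. still held, it is lowered to within 20 mm of the floor of the empty bay (z of long_sink_center in the frame of empty_bay below 0.035 m and x of long_sink_center in the frame of empty_bay between -0.06 and 0.06 m and y of long_sink_center in the frame of empty_bay between -0.04 and 0.04 m and contact force between the fingers and long_sink above 0.3 N), for 0.1 s.
At the end, for the whole second after the job is handed in: The long heat sink lies flat on the floor of the empty bay (centre no more than 20 mm above the floor, within 60 mm along and 40 mm across the bay's middle), fins up within 10 degrees, lengthways within 20 degrees, at rest and released; the short heat sink is within 40 mm of where it started (z of long_sink_center in the frame of empty_bay below 0.02 m and x of long_sink_center in the frame of empty_bay between -0.06 and 0.06 m and y of long_sink_center in the frame of empty_bay between -0.04 and 0.04 m and angle between long_sink_center's own z axis and vertical below 0.17 rad and angle between the x axis of long_sink_center and the x axis of empty_bay, either way round below 0.35 rad and linear speed of long_sink below 0.02 m/s and distance of short_sink_center from where it was at the start of the episode below 0.04 m); the robot touches nothing.
It fails at once if the short heat sink is moved more than 40 mm (distance of short_sink_center from where it was at the start of the episode above 0.04 m).
It also fails if it takes over 43 s, if anything falls off the work surface, if the arm or the gripper's body presses on something with over 40 N, if the wrist force passes 120 N, or if a joint passes its speed limit or range.

## Working session

There is one attempt and no reset: what is moved stays moved. The work goes in short steps, Python scripts to look and compute and a tool call to move; the robot and the scene stay as the last step left them, time stands still between calls to the robot, and variables do not carry over. Pictures are saved under pics/ and viewed, about 8 in all and at most 12, crops included, and the job is handed in when it is done.

Besides the shell and the picture viewer there is one more tool, called after "Emit:" by a JSON object that holds its "op" and its "data". play_rows: Moves the arm, as the interface text tells. Its arguments: {"type":"object","properties":{"targets":{"type":"array"},"claw":{"type":"number"},"grip_force":{"type":"number"}},"required":["targets"]}

```bash
mkdir -p pics
cat > h.py <<'E'
import numpy as np, cv2
from scipy.spatial.transform import Rotation as R
from cell import bot
def snap(n):
    p,d=bot.camera(n); c=bot.get_calibration(n); np.savez('last_%s.npz'%n,p=p,d=d); return p,d,c
def world(d,c):
    K=np.array(c["camera_matrix"]); h,w=d.shape
    u,v=np.meshgrid(np.arange(w),np.arange(h))
    pc=np.stack([(u-K[0,2])/K[0,0]*d,-(v-K[1,2])/K[1,1]*d,-d],-1)
    W=pc@R.from_quat(c["orientation"]).as_matrix().T+np.array(c["position"]); W[d==0]=np.nan; return W
def save(n,p): cv2.imwrite('pics/'+n+'.png',cv2.cvtColor(p,cv2.COLOR_RGB2BGR))
E
python3 - <<'E'
from h import *
for n in('top','side'):
    p,d,c=snap(n); print(c); np.save('W_%s.npy'%n,world(d,c)); save(n+'0',p)
print(bot.observe())
E
```

```text
{'camera_matrix': array([[536.79682969,   0.        , 283.06428878],
       [  0.        , 536.79682969, 206.71321683],
       [  0.        ,   0.        ,   1.        ]]), 'position': array([ 0.51754592, -0.10445694,  1.24274156]), 'orientation': array([ 0.02469175, -0.03749917, -0.7039043 ,  0.70887436])}
{'camera_matrix': array([[516.69589233,   0.        , 275.54312202],
       [  0.        , 516.69589233, 208.83259572],
       [  0.        ,   0.        ,   1.        ]]), 'position': array([ 0.17790827, -0.58405515,  0.8519544 ]), 'orientation': array([ 0.3102852 , -0.13137364, -0.36262842,  0.86888704])}
{'time_s': 0.1, 'qpos': array([ 1.53162932e+00,  3.85451222e-01,  6.81842509e-03, -4.27425282e-04,
       -1.19401463e+00, -2.58594711e-01]), 'dq': array([ 4.46117290e-04, -1.12221654e-03,  2.77484873e-03,  1.19072654e-03,
       -8.43612723e-05, -6.10380632e-04]), 'joint_efforts': array([-3.04153400e-04, -3.91687024e+01,  1.87932801e+01,  4.23187539e+00,
        1.34484205e-02, -7.48856542e-05]), 'eef_pos': array([0.18319939, 0.59702047, 0.22960916]), 'tool_rot': array([-5.94334720e-01,  8.04217224e-01, -5.97947365e-04, -7.33870268e-04]), 'wrist_force': array([ 0.03035857, -0.62735534, -0.0047023 ]), 'moment': array([ 0.00298165, -0.02786377, -0.00647256]), 'opening': 0.08715071627290355}
```

View pics/top0.png

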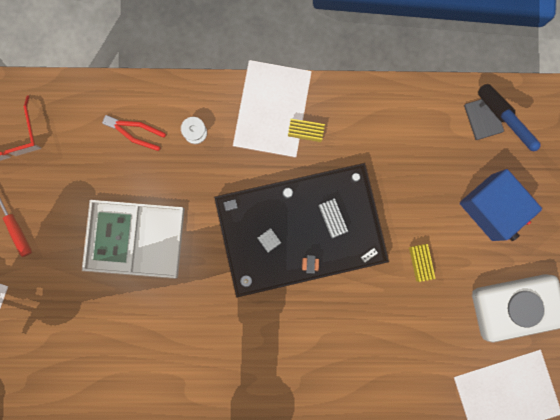

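View pics/side0.png

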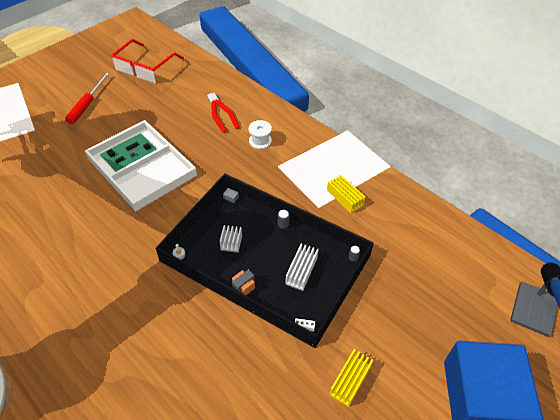

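The top view shows:
- Silver finned long sink at (333,217), the one I want.
- Silver short sink at (269,240), to be left alone.
- Yellow decoys at (307,129) and (423,263), outside the bin.
- Empty bay of the white tray at about (158,242), with the green board in the other bay at (113,237).

I choose (333,217): bare aluminium, long, in the bin. Next I'll measure it and check it in a close crop.

Run:
```python
from h import *
z=np.load('last_top.npz'); p=z['p']; W=np.load('W_top.npy')
crop=p[155:305,205:395]; save('crop_long',cv2.resize(crop,None,fx=4,fy=4,interpolation=cv2.INTER_CUBIC))
hsv=cv2.cvtColor(p,cv2.COLOR_RGB2HSV)
def rect(name,box,zr):
    m=np.zeros(p.shape[:2],bool); x0,y0,x1,y1=box; m[y0:y1,x0:x1]=1
    m&=(W[...,2]>zr[0])&(W[...,2]<zr[1])
    q=W[m]; r=cv2.minAreaRect(q[:,:2].astype(np.float32)*1000)
    b=cv2.boxPoints(r); e=b[1]-b[0]; f=b[2]-b[1]; e=e if np.hypot(*e)>np.hypot(*f) else f
    print(name,m.sum(),'centre',np.round(r[0],1),'size',np.round(r[1],1),'long axis deg',round(np.degrees(np.arctan2(e[1],e[0]))%180,1),'z med/max',np.round(np.nanmedian(q[:,2]),4),np.round(np.nanmax(q[:,2]),4))
rect('long',(312,190,355,245),(.013,.05))
rect('long top',(312,190,355,245),(.028,.05))
rect('short',(252,222,286,258),(.013,.05))
rect('bin',(205,155,395,305),(.035,.06))
rect('tray',(70,190,190,290),(.018,.04))
g=[(158,242),(142,222),(175,225),(140,260),(172,262)]
for u,v in g: print((u,v),np.round(W[v,u],4))
# row profile through the tray
for v in (225,242,260): print(v,[(u,round(1000*W[v,u,2])) for u in range(124,190,2)])
for u in (158,): print(u,[(v,round(1000*W[v,u,2])) for v in range(195,285,2)])
```

```text
long 494 centre [ 601.  -240.3] size [80.1 36.8] long axis deg 22.4 z med/max 0.0319 0.0421
long top 312 centre [ 601.2 -240.4] size [79.8 36.6] long axis deg 22.1 z med/max 0.0345 0.0421
short 164 centre [554.9 -91.6] size [52.7 35.7] long axis deg 36.5 z med/max 0.034 0.0421
bin 1817 centre [ 574.6 -167.2] size [230.8 350.7] long axis deg 103.3 z med/max 0.0433 0.0526
tray 1125 centre [551.2 212.3] size [212.3 160.1] long axis deg 85.7 z med/max 0.0242 0.0324
(158, 242) [0.5433 0.1587 0.0095]
(142, 222) [ 5.893e-01  1.988e-01 -3.000e-04]
(175, 225) [0.5825 0.1212 0.0079]
(140, 260) [0.5021 0.199  0.0071]
(172, 262) [0.498  0.1266 0.0049]
225 [(124, 10), (126, 8), (128, 13), (130, 10), (132, 5), (134, 20), (136, 18), (138, 7), (140, 6), (142, 3), (144, 6), (146, 8), (148, 7), (150, 6), (152, 4), (154, 3), (156, 4), (158, 4), (160, 2), (162, 4), (164, 6), (166, 7), (168, 2), (170, 3), (172, 4), (174, 4), (176, 3), (178, 7), (180, 25), (182, 9), (184, 2), (186, 1), (188, 2)]
242 [(124, 10), (126, 8), (128, 11), (130, 10), (132, 20), (134, 20), (136, 8), (138, 5), (140, 6), (142, 4), (144, 9), (146, 7), (148, 4), (150, 6), (152, 6), (154, 4), (156, 6), (158, 9), (160, 5), (162, 4), (164, 2), (166, 4), (168, 9), (170, 6), (172, 7), (174, 8), (176, 6), (178, 23), (180, 17), (182, 0), (184, 0), (186, 1), (188, -1)]
260 [(124, 9), (126, 10), (128, 6), (130, 22), (132, 24), (134, 7), (136, 10), (138, 7), (140, 7), (142, 4), (144, 4), (146, 3), (148, 4), (150, -2), (152, 7), (154, 3), (156, 6), (158, 7), (160, 4), (162, 2), (164, 9), (166, 4), (168, 4), (170, 11), (172, 8), (174, 7), (176, 24), (178, 16), (180, 0), (182, 2), (184, 1), (186, 2), (188, 2)]Traceback (most recent call last):
  File "<stdin>", line 20, in <module>
ValueError: cannot convert float NaN to integer
```

View pics/crop_long.png

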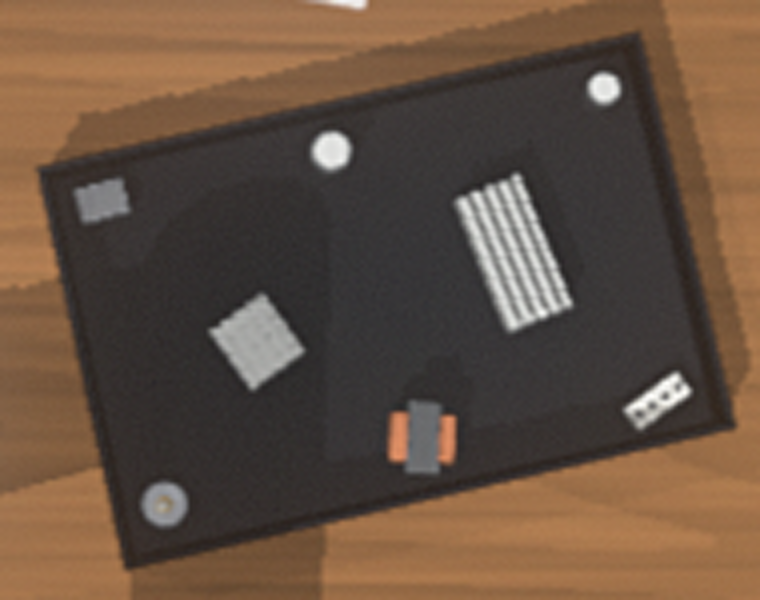

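The crop confirms it: the long five-fin sink is at crop (513,253), with free space on both sides. The short sink is at (257,342). Measured positions:
- **Sink:** centre about (0.601, −0.240), axis at 22.3°.
- **Bay:** centre about (0.547, 0.161), x axis at −4.3°.

I'll start by turning the tool.

Emit:
{"op": "play_rows", "data": {"targets": [[[0,0,0],[0,0,7]],[[0,0,0],[0,0,7]],[[0,0,0],[0,0,7]],[[0,0,0],[0,0,7]],[[0,0,0],[0,0,7]],[[0,0,0],[0,0,7]],[[0,0,0],[0,0,7]],[[0,0,0],[0,0,7]],[[0,0,0],[0,0,7]],[[0,0,0],[0,0,7]]], "claw": 0.087}}

```text
time_s: 0.93
eef_pos: [0.1833, 0.5972, 0.2299]
tool_rot: [-0.023, 1.0, -0.001, -0.0]
wrist_force: [-0.3, -0.3, 0.1]
opening: 0.0869
```

```bash
cat >> h.py <<'E'
def go(x,y,z,ang):
    "shift in present tool axes, and turn about tool z, to reach TCP x,y,z with tool x at world angle ang (deg)"
    o=bot.observe(); r=R.from_quat(o["tool_rot"]); a=r.apply([1,0,0])
    th=np.degrees(np.arctan2(a[1],a[0])); zt=r.apply([0,0,1])
    d=r.inv().apply(np.array([x,y,z])-o["eef_pos"])
    T=R.from_matrix(np.array([[np.cos(np.radians(ang)),np.sin(np.radians(ang)),0],[np.sin(np.radians(ang)),-np.cos(np.radians(ang)),0],[0,0,-1]]).T if 0 else np.column_stack([[np.cos(np.radians(ang)),np.sin(np.radians(ang)),0],[np.sin(np.radians(ang)),-np.cos(np.radians(ang)),0],[0,0,-1]]))
    print('t',o["time_s"],'pos',np.round(o["eef_pos"],4),'xang',round(th,2),'zt',np.round(zt,4),'q',np.round(o["qpos"],3),'open',round(o["opening"],4),'F',np.round(o["wrist_force"],1))
    print('shift tool mm',np.round(d*1000,1),'rotvec deg',np.round(np.degrees((r.inv()*T).as_rotvec()),2))
E
python3 -c "
from h import *
go(.601,-.240,.20,112.3)"
```

```text
t 0.9333 pos [0.1833 0.5972 0.2299] xang -177.41 zt [-3.0e-04 -1.3e-03 -1.0e+00] q [ 1.532  0.385  0.007 -0.    -1.194 -1.486] open 0.0869 F [-0.3 -0.3  0.1]
shift tool mm [-379.6 -855.1   30.8] rotvec deg [-8.000e-02  3.000e-02  7.029e+01]
```

Emit:
{"op": "play_rows", "data": {"targets": [[[-5,-10,0],[0,0,0]]], "claw": 0.2}}

```text
out of range
```

That call was a slip: I gave it in mm instead of m. It was refused whole, so nothing moved. Now the move in metres.

Emit:
{"op": "play_rows", "data": {"targets": [[[-0.006,-0.014,0],[0,0,0]],[[-0.012,-0.028,0.001],[0,0,0]],[[-0.012,-0.028,0.001],[0,0,0]],[[-0.012,-0.028,0.001],[0,0,0]],[[-0.012,-0.028,0.001],[0,0,0]],[[-0.012,-0.028,0.001],[0,0,0]],[[-0.012,-0.028,0.001],[0,0,0]],[[-0.012,-0.028,0.001],[0,0,0]],[[-0.012,-0.028,0.001],[0,0,0]],[[-0.012,-0.028,0.001],[0,0,0]],[[-0.012,-0.028,0.001],[0,0,0]],[[-0.012,-0.028,0.001],[0,0,0]]], "claw": 0.087}}

```text
time_s: 1.93
eef_pos: [0.3378, 0.2813, 0.2193]
tool_rot: [-0.026, 1.0, -0.0, -0.0]
wrist_force: [1.0, 0.3, 0.3]
opening: 0.087
```

Emit:
{"op": "play_rows", "data": {"targets": [[[-0.013,-0.029,0.001],[0,0,0]],[[-0.013,-0.029,0.001],[0,0,0]],[[-0.013,-0.029,0.001],[0,0,0]],[[-0.013,-0.029,0.001],[0,0,0]],[[-0.013,-0.029,0.001],[0,0,0]],[[-0.013,-0.029,0.001],[0,0,0]],[[-0.013,-0.029,0.001],[0,0,0]],[[-0.013,-0.029,0.001],[0,0,0]],[[-0.013,-0.029,0.001],[0,0,0]],[[-0.013,-0.029,0.001],[0,0,0]],[[-0.013,-0.029,0.001],[0,0,0]],[[-0.013,-0.029,0.001],[0,0,0]]]}}

```text
time_s: 2.93
eef_pos: [0.5115, -0.0582, 0.2072]
tool_rot: [-0.026, 1.0, 0.0, -0.0]
wrist_force: [0.1, 0.7, 0.1]
opening: 0.0869
```

Emit:
{"op": "play_rows", "data": {"targets": [[[0,0,0],[0,0,7]],[[0,0,0],[0,0,7]],[[0,0,0],[0,0,7]],[[0,0,0],[0,0,7]],[[0,0,0],[0,0,7]],[[0,0,0],[0,0,7]],[[0,0,0],[0,0,7]],[[0,0,0],[0,0,7]],[[0,0,0],[0,0,7]],[[0,0,0],[0,0,7]]]}}

```text
time_s: 3.77
eef_pos: [0.5109, -0.0566, 0.2071]
tool_rot: [0.555, 0.832, -0.0, -0.0]
wrist_force: [-0.3, 0.5, 0.9]
opening: 0.0868
```

```bash
python3 -c "
from h import *
go(.601,-.240,.12,112.3)"
```

```text
t 3.7667 pos [ 0.5109 -0.0566  0.2071] xang 112.58 zt [-0.001  0.    -1.   ] q [ 0.206  0.216 -0.296 -0.    -1.06  -1.382] open 0.0868 F [-0.3  0.5  0.9]
shift tool mm [-204.    12.8   87. ] rotvec deg [-0.05 -0.02  0.28]
```

Emit:
{"op": "play_rows", "data": {"targets": [[[-0.017,0.001,0.005],[0,0,0]],[[-0.017,0.001,0.005],[0,0,0]],[[-0.017,0.001,0.005],[0,0,0]],[[-0.017,0.001,0.005],[0,0,0]],[[-0.017,0.001,0.005],[0,0,0]],[[-0.017,0.001,0.005],[0,0,0]],[[-0.017,0.001,0.005],[0,0,0]],[[-0.017,0.001,0.005],[0,0,0]],[[-0.017,0.001,0.005],[0,0,0]],[[-0.017,0.001,0.005],[0,0,0]],[[-0.017,0.001,0.005],[0,0,0]],[[-0.016,0.001,0.005],[0,0,0]]], "claw": 0.048}}

```text
time_s: 4.77
eef_pos: [0.6015, -0.2396, 0.1466]
tool_rot: [0.552, 0.834, -0.0, -0.001]
wrist_force: [-0.1, 0.6, 0.3]
opening: 0.048
```

Emit:
{"op": "play_rows", "data": {"targets": [[[0,0,0.015],[0,0,0]],[[0,0,0.015],[0,0,0]],[[0,0,0.015],[0,0,0]],[[0,0,0.015],[0,0,0]],[[0,0,0],[0,0,0]],[[0,0,0],[0,0,0]]]}}

```text
time_s: 5.27
eef_pos: [0.6008, -0.2388, 0.0865]
tool_rot: [0.552, 0.834, -0.001, -0.001]
wrist_force: [-0.2, 0.3, 1.1]
opening: 0.0479
```

Run:
```python
from h import *
go(.601,-.240,.017,112.3)
p,d,c=snap('side'); W=world(d,c)
q=p[210:350,190:380]; save('hover',cv2.resize(q,None,fx=4,fy=4,interpolation=cv2.INTER_CUBIC))
p,d,c=snap('top'); W=world(d,c)
print(np.round(W[217,333],3))
```

```text
t 5.2667 pos [ 0.6008 -0.2388  0.0865] xang 112.94 zt [-2.8e-03  2.0e-04 -1.0e+00] q [-0.129  0.547 -0.112  0.    -0.915 -1.042] open 0.0479 F [-0.2  0.3  1.1]
shift tool mm [-1.3 -0.1 69.5] rotvec deg [-0.14 -0.07  0.64]
[ 0.576 -0.197  0.408]
```

View pics/hover.png

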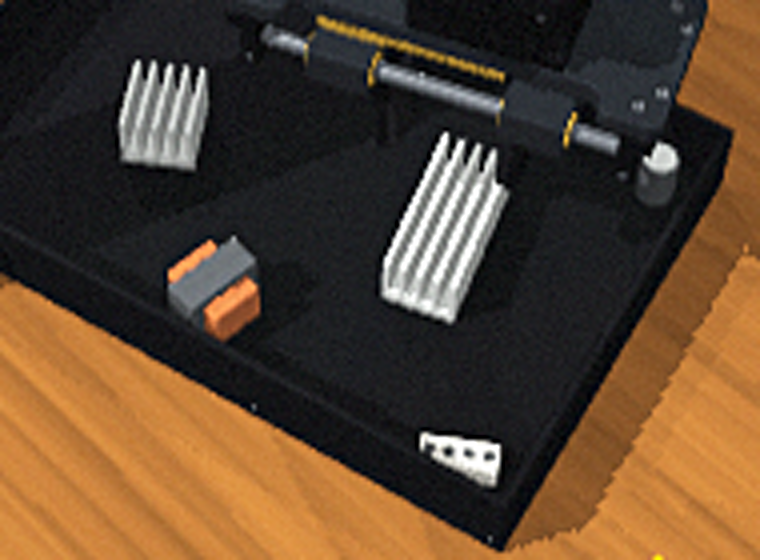

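The side crop shows the sink at (445,230). The dark fingers stand on either side, at about (388,115) and (512,165). Nothing is touching, so I'll descend with the fingers partly open.

Emit:
{"op": "play_rows", "data": {"targets": [[[-0.001,0,0.008],[0,0,0.6]],[[0,0,0.008],[0,0,0]],[[0,0,0.008],[0,0,0]],[[0,0,0.008],[0,0,0]],[[0,0,0.008],[0,0,0]],[[0,0,0.008],[0,0,0]],[[0,0,0],[0,0,0]]]}}

```text
time_s: 5.95
eef_pos: [0.6004, -0.2395, 0.037]
tool_rot: [0.557, 0.831, -0.001, -0.002]
wrist_force: [-0.5, 0.9, -0.5]
opening: 0.048
```

```bash
python3 -c "
from h import *
go(.601,-.240,.017,112.3)"
```

```text
t 5.95 pos [ 0.6004 -0.2395  0.037 ] xang 112.31 zt [-0.0041  0.001  -1.    ] q [-1.300e-01  6.050e-01 -1.520e-01 -1.000e-03 -8.180e-01 -1.051e+00] open 0.048 F [-0.5  0.9 -0.5]
shift tool mm [-0.8  0.4 20. ] rotvec deg [-0.19 -0.14  0.01]
```

Emit:
{"op": "play_rows", "data": {"targets": [[[-0.0005,0,0.007],[0,0,0]],[[0,0,0.007],[0,0,0]],[[0,0,0.006],[0,0,0]],[[0,0,0],[0,0,0]]]}}

```text
time_s: 6.28
eef_pos: [0.601, -0.24, 0.0178]
tool_rot: [0.557, 0.831, -0.0, -0.001]
wrist_force: [0.2, 0.2, -0.8]
opening: 0.0478
```

Emit:
{"op": "play_rows", "data": {"targets": [[[0,0,0],[0,0,0]],[[0,0,0],[0,0,0]],[[0,0,0],[0,0,0]],[[0,0,0],[0,0,0]],[[0,0,0],[0,0,0]],[[0,0,0],[0,0,0]],[[0,0,0],[0,0,0]],[[0,0,0],[0,0,0]]], "claw": 0.02, "grip_force": 25}}

```text
time_s: 6.95
eef_pos: [0.6023, -0.2402, 0.0199]
tool_rot: [0.557, 0.831, 0.0, 0.0]
wrist_force: [0.2, 1.0, 1.6]
opening: 0.0358
```

```bash
python3 -c "
from h import *
go(.601,-.240,.14,112.3)"
```

```text
t 6.95 pos [ 0.6023 -0.2402  0.0199] xang 112.35 zt [ 6.e-04 -2.e-04 -1.e+00] q [-0.13   0.627 -0.163  0.    -0.78  -1.05 ] open 0.0358 F [0.2 1.  1.6]
shift tool mm [   0.7   -1.1 -120.1] rotvec deg [0.03 0.02 0.05]
```

Gripped: the opening stopped at 35.8 mm, which matches the 36 mm width. Lifting.

Emit:
{"op": "play_rows", "data": {"targets": [[[0,0,-0.004],[0,0,0]],[[0,0,-0.008],[0,0,0]],[[0,0,-0.012],[0,0,0]],[[0,0,-0.012],[0,0,0]],[[0,0,-0.012],[0,0,0]],[[0,0,-0.012],[0,0,0]],[[0,0,-0.012],[0,0,0]],[[0,0,-0.012],[0,0,0]],[[0,0,-0.012],[0,0,0]],[[0,0,-0.012],[0,0,0]],[[0,0,-0.008],[0,0,0]],[[0,0,-0.004],[0,0,0]]]}}

```text
time_s: 7.95
eef_pos: [0.6027, -0.2404, 0.1415]
tool_rot: [0.557, 0.831, 0.0, 0.001]
wrist_force: [0.6, 0.3, -0.8]
opening: 0.0362
```

Emit:
{"op": "play_rows", "data": {"targets": [[[0,0,0],[0,0,0]],[[0,0,0],[0,0,0]],[[0,0,0],[0,0,0]]]}}

```text
time_s: 8.2
eef_pos: [0.6015, -0.2401, 0.1386]
tool_rot: [0.557, 0.831, -0.0, -0.001]
wrist_force: [-0.3, 0.7, -0.6]
opening: 0.0358
```

Run:
```python
from h import *
go(.547,.161,.14,112.3); go(.547,.161,.14,85.7)
p,d,c=snap('side'); W=world(d,c)
save('lift',cv2.resize(p[120:330,180:420],None,fx=3,fy=3,interpolation=cv2.INTER_CUBIC))
```

```text
t 8.2 pos [ 0.6015 -0.2401  0.1386] xang 112.32 zt [-1.8e-03  6.0e-04 -1.0e+00] q [-0.131  0.495 -0.054 -0.    -1.023 -1.05 ] open 0.0358 F [-0.3  0.7 -0.6]
shift tool mm [391.7 101.9  -1.1] rotvec deg [-0.08 -0.07  0.02]
t 8.2 pos [ 0.6015 -0.2401  0.1386] xang 112.32 zt [-1.8e-03  6.0e-04 -1.0e+00] q [-0.131  0.495 -0.054 -0.    -1.023 -1.05 ] open 0.0358 F [-0.3  0.7 -0.6]
shift tool mm [391.7 101.9  -1.1] rotvec deg [-0.1  -0.05 26.62]
```

View pics/lift.png

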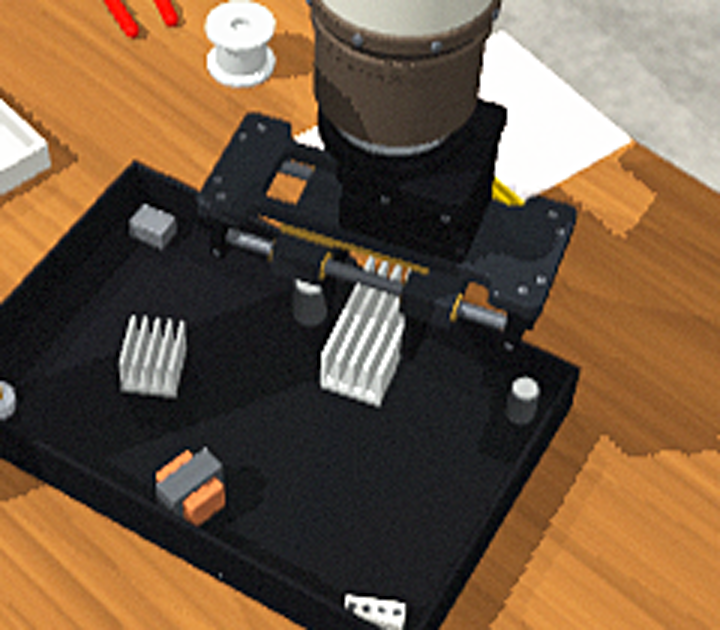

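The lift crop shows the long sink held level at (365,345), with the short sink undisturbed at (153,355). Carrying it to the bay.

Emit:
{"op": "play_rows", "data": {"targets": [[[0.006,0.002,0],[0,0,0]],[[0.012,0.003,0],[0,0,0]],[[0.017,0.004,0],[0,0,0]],[[0.018,0.005,0],[0,0,0]],[[0.018,0.005,0],[0,0,0]],[[0.018,0.005,0],[0,0,0]],[[0.018,0.005,0],[0,0,0]],[[0.018,0.005,0],[0,0,0]],[[0.018,0.005,0],[0,0,0]],[[0.018,0.005,0],[0,0,0]],[[0.018,0.004,0],[0,0,0]],[[0.018,0.004,0],[0,0,0]]]}}

```text
time_s: 9.25
eef_pos: [0.5745, -0.0364, 0.1394]
tool_rot: [0.556, 0.831, -0.0, -0.0]
wrist_force: [-0.0, 0.2, -1.5]
opening: 0.0359
```

Emit:
{"op": "play_rows", "data": {"targets": [[[0.018,0.005,0],[0,0,0]],[[0.018,0.005,0],[0,0,0]],[[0.018,0.005,0],[0,0,0]],[[0.018,0.005,0],[0,0,0]],[[0.018,0.005,0],[0,0,0]],[[0.018,0.005,0],[0,0,0]],[[0.018,0.005,0],[0,0,0]],[[0.018,0.005,0],[0,0,0]],[[0.018,0.004,0],[0,0,0]],[[0.017,0.004,0],[0,0,0]],[[0.012,0.003,0],[0,0,0]],[[0.006,0.002,0],[0,0,0]]]}}

```text
time_s: 10.25
eef_pos: [0.5487, 0.166, 0.1395]
tool_rot: [0.556, 0.831, 0.0, -0.0]
wrist_force: [-0.5, -0.3, -2.3]
opening: 0.0361
```

Emit:
{"op": "play_rows", "data": {"targets": [[[0,0,0],[0,0,3.8]],[[0,0,0],[0,0,3.8]],[[0,0,0],[0,0,3.8]],[[0,0,0],[0,0,3.8]],[[0,0,0],[0,0,3.8]],[[0,0,0],[0,0,3.8]],[[0,0,0],[0,0,3.8]],[[0,0,0],[0,0,0]]]}}

```text
time_s: 10.92
eef_pos: [0.5492, 0.1639, 0.1395]
tool_rot: [0.733, 0.68, -0.0, -0.0]
wrist_force: [0.5, -1.0, -0.4]
opening: 0.0356
```

Run:
```python
from h import *
go(.547,.161,.05,85.7)
p,d,c=snap('side'); 
save('overbay',cv2.resize(p[40:240,50:290],None,fx=3,fy=3,interpolation=cv2.INTER_CUBIC))
```

```text
t 10.9167 pos [0.5492 0.1639 0.1395] xang 85.65 zt [-4.e-04 -2.e-04 -1.e+00] q [ 0.573  0.379 -0.248 -0.    -0.944 -2.219] open 0.0356 F [ 0.5 -1.  -0.4]
shift tool mm [-3.  -1.9 89.5] rotvec deg [-0.02  0.01 -0.05]
```

View pics/overbay.png

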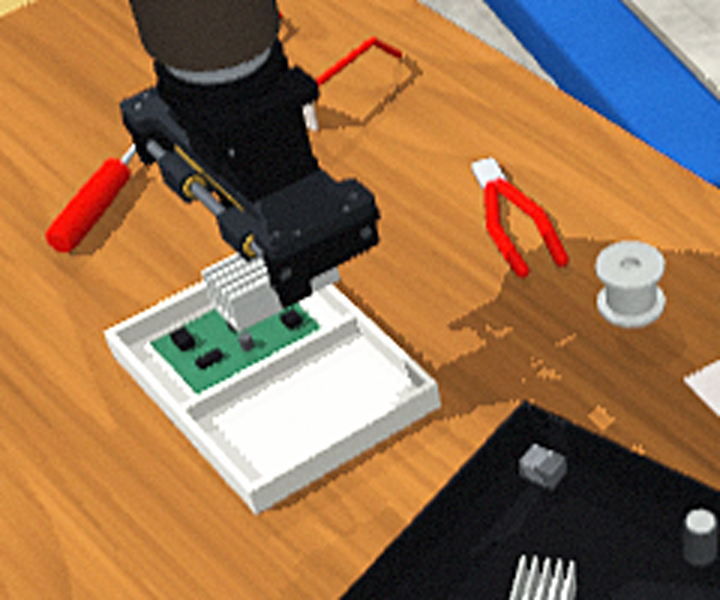

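The sink, at about (245,290), is held about 0.12 m above the tray. It looks displaced towards the board only because of parallax. By coordinates it is over the empty bay, so I'll lower it.

Emit:
{"op": "play_rows", "data": {"targets": [[[-0.003,-0.002,0.005],[0,0,0]],[[0,0,0.01],[0,0,0]],[[0,0,0.01],[0,0,0]],[[0,0,0.01],[0,0,0]],[[0,0,0.01],[0,0,0]],[[0,0,0.01],[0,0,0]],[[0,0,0.01],[0,0,0]],[[0,0,0.01],[0,0,0]],[[0,0,0.01],[0,0,0]],[[0,0,0.005],[0,0,0]]]}}

```text
time_s: 11.8
eef_pos: [0.5465, 0.1609, 0.0477]
tool_rot: [0.733, 0.68, -0.001, -0.0]
wrist_force: [0.4, 0.0, -0.9]
opening: 0.0357
```

Emit:
{"op": "play_rows", "data": {"targets": [[[0,0,0.005],[0,0,0]],[[0,0,0.005],[0,0,0]],[[0,0,0.004],[0,0,0]],[[0,0,0.004],[0,0,0]],[[0,0,0.004],[0,0,0]],[[0,0,0.003],[0,0,0]],[[0,0,0],[0,0,0]],[[0,0,0],[0,0,0]],[[0,0,0],[0,0,0]]]}}

```text
time_s: 12.55
eef_pos: [0.5474, 0.1613, 0.0248]
tool_rot: [0.733, 0.68, 0.0, 0.0]
wrist_force: [0.4, 0.6, -0.5]
opening: 0.0356
```

Run:
```python
from h import *
go(.547,.161,.019,85.7)
p,d,c=snap('side'); 
save('low',cv2.resize(p[80:240,60:230],None,fx=4,fy=3.5,interpolation=cv2.INTER_CUBIC))
```

```text
t 12.55 pos [0.5474 0.1613 0.0248] xang 85.74 zt [ 5.e-04  2.e-04 -1.e+00] q [ 0.57   0.522 -0.366  0.    -0.683 -2.216] open 0.0356 F [ 0.4  0.6 -0.5]
shift tool mm [-0.4 -0.4  5.8] rotvec deg [ 0.03 -0.01  0.04]
```

View pics/low.png

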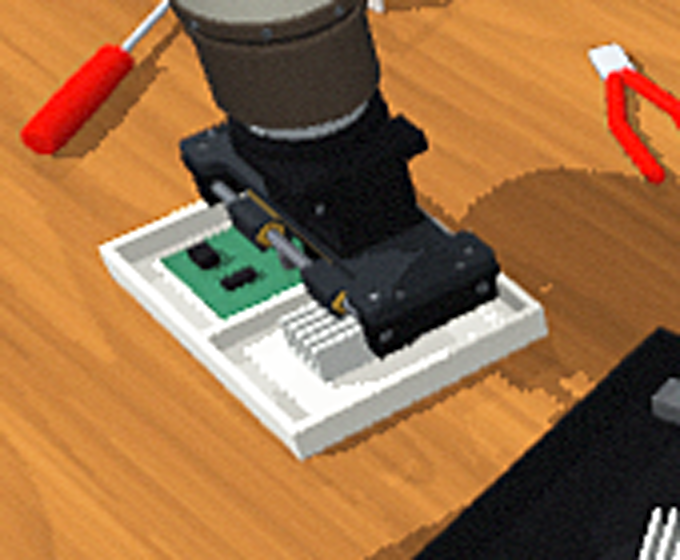

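The sink, at about (335,345), is inside the empty bay and close to the floor. I'll lower it the last few mm and watch the force.

Emit:
{"op": "play_rows", "data": {"targets": [[[0,0,0.002],[0,0,0]],[[0,0,0.001],[0,0,0]],[[0,0,0.001],[0,0,0]],[[0,0,0],[0,0,0]],[[0,0,0],[0,0,0]]]}}

```text
time_s: 13.02
eef_pos: [0.5471, 0.1612, 0.0204]
tool_rot: [0.733, 0.68, -0.0, -0.0]
wrist_force: [0.4, -0.1, -1.4]
opening: 0.0359
```

Emit:
{"op": "play_rows", "data": {"targets": [[[0,0,0.001],[0,0,0]],[[0,0,0],[0,0,0]],[[0,0,0],[0,0,0]]]}}

```text
time_s: 13.27
eef_pos: [0.5474, 0.1614, 0.0199]
tool_rot: [0.733, 0.68, 0.0, 0.0]
wrist_force: [-0.5, -0.6, 2.6]
opening: 0.0356
```

Emit:
{"op": "play_rows", "data": {"targets": [[[0,0,0.001],[0,0,0]],[[0,0,0],[0,0,0]],[[0,0,0],[0,0,0]]]}}

```text
time_s: 13.52
eef_pos: [0.5474, 0.1614, 0.0199]
tool_rot: [0.733, 0.68, 0.0, 0.0]
wrist_force: [-2.8, 0.2, 8.1]
opening: 0.0357
```

Contact with the floor: Fz is +8 N and z stopped changing at 19.9 mm. I'll release and withdraw.

Emit:
{"op": "play_rows", "data": {"targets": [[[0,0,-0.001],[0,0,0]],[[0,0,0],[0,0,0]],[[0,0,0],[0,0,0]],[[0,0,0],[0,0,0]],[[0,0,0],[0,0,0]],[[0,0,0],[0,0,0]],[[0,0,0],[0,0,0]]], "claw": 0.05}}

```text
time_s: 14.1
eef_pos: [0.5472, 0.1612, 0.0194]
tool_rot: [0.733, 0.68, -0.0, -0.0]
wrist_force: [0.4, -0.6, -0.3]
opening: 0.0496
```

Emit:
{"op": "play_rows", "data": {"targets": [[[0,0,-0.004],[0,0,0]],[[0,0,-0.006],[0,0,0]],[[0,0,-0.01],[0,0,0]],[[0,0,-0.012],[0,0,0]],[[0,0,-0.015],[0,0,0]],[[0,0,-0.015],[0,0,0]],[[0,0,-0.015],[0,0,0]],[[0,0,-0.015],[0,0,0]],[[0,0,-0.015],[0,0,0]],[[0,0,-0.015],[0,0,0]],[[0,0,-0.015],[0,0,0]],[[0,0,-0.01],[0,0,0]]]}}

```text
time_s: 15.1
eef_pos: [0.5478, 0.1615, 0.1694]
tool_rot: [0.733, 0.68, 0.002, 0.001]
wrist_force: [0.7, -0.1, -0.4]
opening: 0.0499
```

Emit:
{"op": "play_rows", "data": {"targets": [[[-0.015,0,0],[0,0,0]],[[-0.02,0,0],[0,0,0]],[[-0.02,0,0],[0,0,0]],[[-0.02,0,0],[0,0,0]],[[-0.02,0,0],[0,0,0]],[[-0.02,0,0],[0,0,0]],[[-0.02,0,0],[0,0,0]],[[-0.02,0,0],[0,0,0]],[[-0.02,0,0],[0,0,0]],[[-0.015,0,0],[0,0,0]],[[0,0,0],[0,0,0]],[[0,0,0],[0,0,0]]]}}

```text
time_s: 16.1
eef_pos: [0.5324, -0.0293, 0.1664]
tool_rot: [0.734, 0.68, -0.0, -0.0]
wrist_force: [-0.4, 1.4, 1.0]
opening: 0.05
```

Run:
```python
from h import *
go(.547,.161,.02,85.7)
p,d,c=snap('top'); W=world(d,c)
save('end',cv2.resize(p[180:310,70:290],None,fx=3.5,fy=3.5,interpolation=cv2.INTER_CUBIC))
def rect(n,box,zr):
    x0,y0,x1,y1=box; w=W[y0:y1,x0:x1].reshape(-1,3); q=w[(w[:,2]>zr[0])&(w[:,2]<zr[1])]
    r=cv2.minAreaRect(q[:,:2].astype(np.float32)*1000); print(n,len(q),np.round(r[0],1),np.round(r[1],1),round(r[2],1),np.round(np.median(q[:,2]),4))
rect('sink in bay',(138,212,174,270),(.028,.06))
rect('short',(252,222,286,258),(.013,.05))
```

```text
t 16.1 pos [ 0.5324 -0.0293  0.1664] xang 85.62 zt [-7.e-04  0.e+00 -1.e+00] q [ 0.249  0.288 -0.31  -0.    -0.974 -1.896] open 0.05 F [-0.4  1.4  1. ]
shift tool mm [1.908e+02 1.000e-01 1.464e+02] rotvec deg [-0.04  0.   -0.08]
sink in bay 75 [576.4 158.2] [18.4 36.6] 0.1 0.0346
short 2 [572.9 -95.8] [2.7 0. ] 118.7 0.026
```

View pics/end.png

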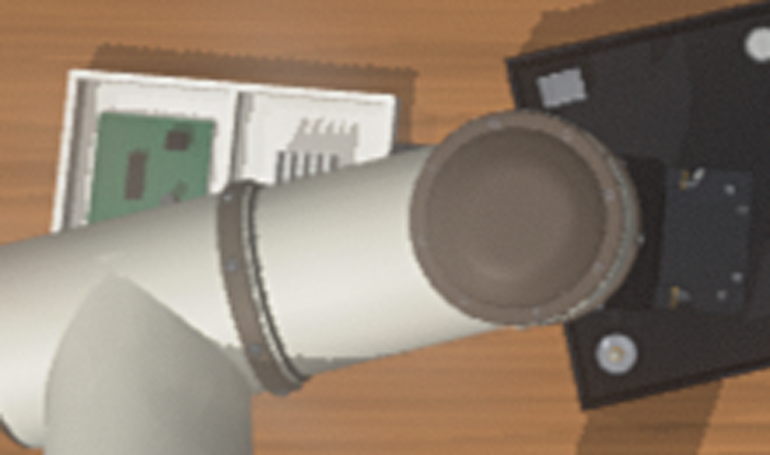

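The arm hides most of the bay in the top view; only the sink's far end shows, at about (310,155). I'll check with the side camera instead.

Run:
```python
from h import *
W0=np.load('W_side.npy')
p,d,c=snap('side'); W=world(d,c); save('endside',p)
def rect(n,W,cx,cy,rad,zr):
    q=W[(np.hypot(W[...,0]-cx,W[...,1]-cy)<rad)&(W[...,2]>zr[0])&(W[...,2]<zr[1])]
    if len(q)<5: print(n,len(q)); return
    r=cv2.minAreaRect(q[:,:2].astype(np.float32)*1000); print(n,len(q),np.round(r[0],1),np.round(r[1],1),round(r[2],1),np.round(np.percentile(q[:,2],95),4))
rect('sink in bay',W,.547,.161,.052,(.028,.06))
rect('short before',W0,.555,-.092,.035,(.02,.05)); rect('short now',W,.555,-.092,.035,(.02,.05))
```

```text
sink in bay 511 [545.7 160.2] [41.3 80.7] 84.2 0.037
short before 298 [549.2 -96.2] [43.  36.4] 37.2 0.0369
short now 289 [549.1 -96.1] [43.7 36.2] 36.7 0.0372
```

View pics/endside.png

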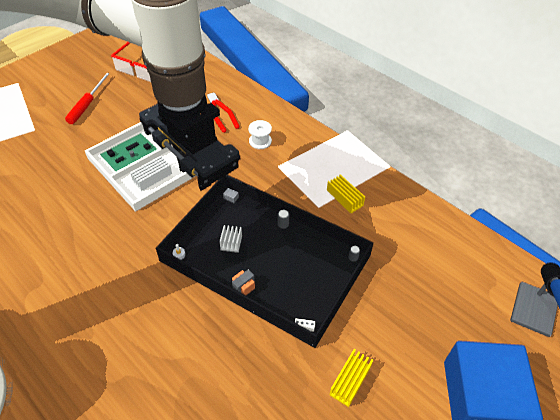

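The side view shows the long sink in the bay at (155,172), fins up and lengthways. The short sink is unmoved at (231,238), and the gripper hangs clear in the air. Handing in.

```bash
python3 -c "
from cell import bot
print(bot.close_job())"
```

```text
the job is handed in; nothing more can be done
None
```

I moved the long heat sink from the bin to the empty bay of the white tray and handed the job in at about 16 s. It is fins up and lengthways, and I only let go once it was pressing on the bay floor (about +8 N, with the height no longer changing).

**Last checks (side camera):**
- **Long sink:** its centre is at (0.546, 0.160), about 1–2 mm from my estimate of the bay centre, and about 1.5° off the bay axis. Its top is at about 35–37 mm, which fits lying flat on the floor.
- **Short sink:** it has not moved (0.1 mm difference before and after).
- **Gripper:** it is open and clear of everything, with its TCP at z = 0.166 m.

**What failed or disagreed:**
- The final top-camera check was no use because the arm hid most of the bay and the short sink. I relied on the side camera instead.
- One move call in the wrong units was refused, and nothing moved.

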